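# Show the finished end cap to the inspection camera

### The arm

A 6-joint arm with a two-finger parallel gripper is mounted at the origin on a cart in front of the work surface, level with it; the furniture and walls round the work are solid. World frame = base frame: x ahead of the robot, y to its left, z up, the work surface at z = 0. Lengths are in mm, angles in rad, forces in N, time in s.
With the tool pointing down it reaches from about 275 to 1000 mm from the base axis. Payload 8.4 kg.
Tool frame: the origin (TCP) lies on the mounting face of the last link; the fingertips stand 173 mm ahead of it and the grasp point (between the pads) lies 155 mm ahead of it; z points along the fingers, y is the line along which they close (so a half turn about z gives the same grasp; the last joint's range is limited). The gripper opens to 85 mm and grips with 20 to 120 N. Pads are 22 mm wide; open, the fingers measure 114 mm over their backs; the gripper's body (76 mm by 85 mm) begins 54 mm behind the grasp point. The pads swing forward as they close: fully open they stand 13 mm farther back than shut.
Start: joints at [-1.145, 0.353, 1.633, -0, 1.155, -0.002], TCP at [259.293, -568.68, 404.681] pointing down, gripper open.
Joint ranges: [-2.63, 2.63], [-0.92, 2.1], [0.06, 2.66], [-1.3, 4.44], [0, 2.69], [-3.02, 3.02]. Speed limits (rad/s): [2.22, 2.22, 2.79, 3.14, 3.14, 3.14].

### API

Orientations are given as [roll, pitch, yaw] about the fixed x, y, z axes, in that order (R = Rz(yaw) Ry(pitch) Rx(roll)).
In Python, from rig import r gives the robot as it stands.
- The arm moves only by the tool apply_moves, never from a script. Its argument "deltas" is a list of rows, each an object with "claw": the gripper command: -1 is fully open, 1 is shut, values between are in proportion; "delta_pos": the shift along the tool's x, y, z in cm, a list of three; "yaw": the turn about the tool's z in rad. In form: [{"claw": claw, "delta_pos": [tx, ty, tz], "yaw": yaw}, ...]. A call has 1 to 8 rows; each row shifts and turns the commanded pose from where the row before left it, along the tool's axes as they then stand; what a row does not reach is not made up. A row lasts 1/8 s, in which the tool goes at most 62.5 mm and 10.7 degrees, less where a joint would pass 70% of its speed; a pose out of reach is approached as far as the arm can. A call with a gripper value outside its range is refused whole. The fingers move at their own pace and stop on an object; "grip_force" is the grip in N (left out, the last holds). Time passes only in rows, so rows that do not move let the fingers close. It gives the time, the measured TCP pose, the force, the opening and the grip force at its end, in the units of the state.
- r.sense(): the state, without advancing time (a new reading comes with each control period).
- r.grab_frame(name): name is "side" or "top" or "wrist"; returns a dict with "img" (480x640x3 uint8, blue, green, red), "z_map" (480x640 float32, mm along the optical axis (not along the pixel's ray), 0 where there is no reading), "fx", "fy", "cx", "cy" (pixels), "eye" and "rotation" of the camera in the world; the wrist camera has in their place "T_tool_cam" (4x4, takes a point from camera to tool coordinates, whose origin is the TCP and whose axes are the flange's). Camera axes: x right, y up, looking along -z (the intrinsics and any distortion apply to the point x, -y, -z); pixel columns grow to the right and rows downward; lengths in mm; the calibration is good to about 2 mm. A picture is of the moment at which its call begins: read the wrist's pose just before it.
- r.sign_off(): hands the job in; it is judged then, once.
The state is a dict: "clock": time; "qpos": joint angles; "qvel": joint speeds; "joint_efforts": joint torques, N m; "eef_pos": TCP position; "tcp_rot": TCP orientation; "contact_force": force on the tool from outside, world axes, zero at the start; "wrist_torque": the same for the moment, N m; "opening": opening from 0.0 (shut) to 1.0 (fully open); "grasp_force": force on a finger pad.
Only numpy, scipy, OpenCV 4.12 (cv2) and the standard library are available. Lean on these libraries where they do the work, as an engineer would, in place of code of your own. Each camera call takes 0.05 s, during which the arm holds its last target. There are 200 camera calls.

### The job

Pull the vice jaw with the red knob well open (at least 15 mm of travel) while the finished end cap still sits in it, then take the cap out and hold it up in front of the inspection camera: centred on the lens, 12 cm from the front glass, its boss side facing the lens squarely and the edge that was uppermost in the vice still uppermost. Finish while holding it there, still, in the air; leave the jaw open, do not push the camera or drop the cap, and leave the other parts lying where they are.

Things in the scene. Friction and masses are not known exactly. Their poses are not given: they have to be found in the camera images.
- vice: Small grey machine vice fixed to the bench, 110 x 212 x 70 mm, with a red knob on its moving jaw. Origin: centre of its underside on the bench; x across the jaws, y along the slide from the moving jaw towards the fixed jaw, z up. The fixed jaw's face is at y = +60 mm; both jaws are 64 mm wide in x (from -32 to +32), their tops at z = 70 mm; the cap stands on the guides at z = 42 mm.
- vice_jaw (a joint): Travel of the moving jaw in m: 0 closed (17 mm between the jaws), grows as the jaw slides along the vice's -y, up to 0.034 fully open. It starts almost closed on the cap (0.0015 to 0.003). It slides freely with about 4 N of drag and stays where it is left; the screw bar need not be turned.
- knob_grip (a point): The red round upright pull knob on top of the moving jaw, 20 mm diameter, from z = 70 mm (jaw top) to z = 108 mm. The point is on its axis at z = 92 mm. It moves with the jaw; as built it is at the vice's x = 0, y = 0.
- cap: The finished end cap, a light-grey machined square plate 56 x 56 x 12 mm with rounded corners, four dark bolt holes and a round boss (28 mm diameter, 6 mm high, with a bore) on one face; about 0.12 kg. It starts standing on edge in the vice, plate face against the fixed jaw, boss towards the moving jaw. Origin: centre of the flat face opposite the boss; z points out of the boss side; y points to the edge that is uppermost at the start; x along the other side of the square.
- cap_center (a point): Centre of the end cap's 12 mm plate (6 mm from either plate face), same axes as the cap. At the start it is 70 mm above the bench, level with the jaw tops, so the upper 28 mm of the cap stand free and its two 56 mm-apart sides (along the vice's x) can be gripped there from above.
- cam_stand: Stand of the inspection camera: dark base plate 110 x 90 x 12 mm fixed to the bench, steel column 20 mm diameter up to 277 mm with the camera clamped to it. Origin: centre of the underside, on the column's axis. z up; the camera looks level along the stand's -x.
- lens (a point): Centre of the front glass of the blue inspection camera with a white ring light (68 mm diameter), 80 mm from the column's axis; its height above the bench varies from 160 to 220 mm. x points from the glass back into the camera (the camera looks along -x, level), y to the side, z up.
- view_spot (a point): The point in the air on the camera's axis, 120 mm in front of the front glass, where the cap's centre belongs; same axes as the lens.
- other_cap: A second end cap lying flat on the bench, 56 x 56 x 18 mm, to be left alone. Origin: centre of its underside.
- loose_piston: A piston disc lying on the bench, 40 mm diameter, 14 mm high, to be left alone. Origin: centre of its underside.
- rod: A chromed piston rod lying on the bench, 16 mm diameter, 148 mm long along its y, to be left alone. Origin: centre of its underside.

How it is judged (in metres and radians):
On the way, in this order (a step that is already met when the one before it is completed fails the run):
1. the jaw is slid open by at least 15 mm while the cap still sits in the vice (value of joint vice_jaw above 0.015 m and distance of cap_center from where it was at the start of the episode below 0.02 m), for 0.2 s.
2. the cap is lifted out of the open vice in the fingers (height (world z) of cap_center above 0.125 m and contact force between the fingers and cap above 1 N and contact force between cap and vice below 0.1 N and value of joint vice_jaw above 0.015 m), for 0.2 s.
At the end, for the whole second after the job is handed in: The fingers alone hold the cap, still: centre 95 to 145 mm before the glass, within 20 mm of the lens axis sideways and in height; boss towards the lens, square within 0.17 rad; starting upper edge uppermost within 0.17 rad; jaw still open over 15 mm (x of cap_center in the frame of lens between -0.145 and -0.095 m and y of cap_center in the frame of lens between -0.02 and 0.02 m and z of cap_center in the frame of lens between -0.02 and 0.02 m and angle between the z axis of cap_center and the x axis of lens, either way round below 0.17 rad and z of lens in the frame of cap_center above 0.05 m and angle between cap_center's own y axis and vertical below 0.17 rad and contact force between the fingers and cap above 2 N and contact force between cap and vice below 0.1 N and contact force between cap and cam_stand below 0.1 N and linear speed of cap below 0.03 m/s and angular speed of cap below 0.3 rad/s and value of joint vice_jaw above 0.015 m); the arm keeps its last pose, push and grip.
It fails at once if the camera is pushed by more than 8 mm (distance of lens from where it was at the start of the episode above 0.008 m).
It fails at once if the cap is dropped or laid down on the bench (height (world z) of cap_center below 0.045 m).
It fails at once if the other end cap is moved by more than 20 mm (distance of other_cap from where it was at the start of the episode above 0.02 m).
It fails at once if the loose piston is moved by more than 20 mm (distance of loose_piston from where it was at the start of the episode above 0.02 m).
It fails at once if the piston rod is moved by more than 20 mm (distance of rod from where it was at the start of the episode above 0.02 m).
It also fails if it takes over 38 s, if anything falls off the work surface, if the arm or the gripper's body presses on something with over 40 N, if the wrist force passes 120 N, or if a joint passes its speed limit or range.

## Working session

There is one attempt and no reset: what is moved stays moved. The work goes in short steps, Python scripts to look and compute and a tool call to move; the robot and the scene stay as the last step left them, time stands still between calls to the robot, and variables do not carry over. Pictures are saved under pics/ and viewed, at most 10 in all, crops included, and the job is handed in when it is done.

Besides the shell and the picture viewer there is one more tool, called after ">>>" as a command line: name --argument value ..., lists and objects as JSON in quotes. apply_moves: Moves the arm, as the interface text tells. Its arguments: {"type":"object","properties":{"deltas":{"type":"array"},"grip_force":{"type":"number"}},"required":["deltas"]}

```bash
mkdir -p pics
cat > h.py <<'E'
import numpy as np, cv2
from rig import r
from scipy.spatial.transform import Rotation as R
def cam(n):
    s=r.sense(); f=r.grab_frame(n)
    if 'T_tool_cam' in f:
        T=np.eye(4);T[:3,:3]=R.from_euler('xyz',s['tcp_rot']).as_matrix();T[:3,3]=s['eef_pos']
        f['W']=T@np.array(f['T_tool_cam'])
    else:
        W=np.eye(4);rot=np.array(f['rotation'])
        W[:3,:3]=rot if rot.shape==(3,3) else R.from_euler('xyz',rot).as_matrix();W[:3,3]=f['eye'];f['W']=W
    return f
def cloud(f):
    z=f['z_map'];v,u=np.mgrid[:480,:640]
    P=np.stack([(u-f['cx'])/f['fx']*z,-(v-f['cy'])/f['fy']*z,-z],-1)
    return P@f['W'][:3,:3].T+f['W'][:3,3]
E
python3 - <<'E'
from h import *
s=r.sense();print(s)
for n in ['side','top']:
    f=cam(n);cv2.imwrite(f'pics/{n}0.png',f['img']);np.savez(f'{n}0.npz',img=f['img'],P=cloud(f),z=f['z_map'])
    print(n,[k for k in f],f['fx'],f['fy'],f['cx'],f['cy'],np.round(f['W'],3).tolist())
E
```

```text
{'clock': 0.0, 'qpos': array([-1.14539769e+00,  3.53642153e-01,  1.63414578e+00, -1.28019246e-05,
        1.15521343e+00, -2.40805100e-03]), 'qvel': array([ 0.00078545, -0.00108825, -0.00070774,  0.00096536, -0.00082955,
        0.00025087]), 'joint_efforts': array([ 2.03945478e-03, -6.05245256e+01, -3.42065656e+01,  9.13294434e-05,
        9.36351833e-03, -1.45862185e-05]), 'eef_pos': array([ 259.19089665, -568.45516602,  403.96028022]), 'tcp_rot': array([-3.14018392e+00,  8.31267759e-06,  4.27811871e-01]), 'contact_force': array([-0.03097413, -0.0317756 , -0.05309097]), 'wrist_torque': array([-0.0034998 , -0.02894836, -0.0049811 ]), 'grasp_force': 0.0, 'opening': 1.003434274644033}
side ['img', 'z_map', 'fx', 'fy', 'cx', 'cy', 'eye', 'rotation', 'W'] 468.7749947294805 468.7749947294805 318.1499278585305 238.82433248037373 [[1.0, 0.001, 0.011, 510.278], [0.01, 0.427, -0.904, -770.805], [-0.006, 0.904, 0.427, 505.737], [0.0, 0.0, 0.0, 1.0]]
top ['img', 'z_map', 'fx', 'fy', 'cx', 'cy', 'eye', 'rotation', 'W'] 465.1200660052858 465.1200660052858 322.5363064993369 239.1863416266931 [[0.014, 0.997, -0.079, 436.771], [-1.0, 0.014, 0.005, 8.508], [0.006, 0.079, 0.997, 1040.481], [0.0, 0.0, 0.0, 1.0]]
```

View pics/side0.png

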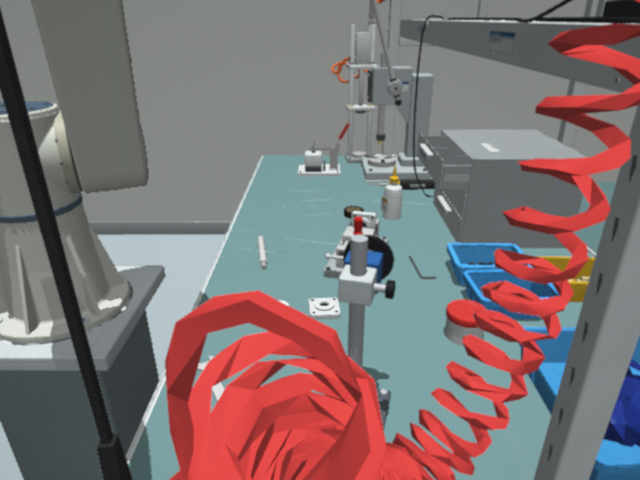

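View pics/top0.png

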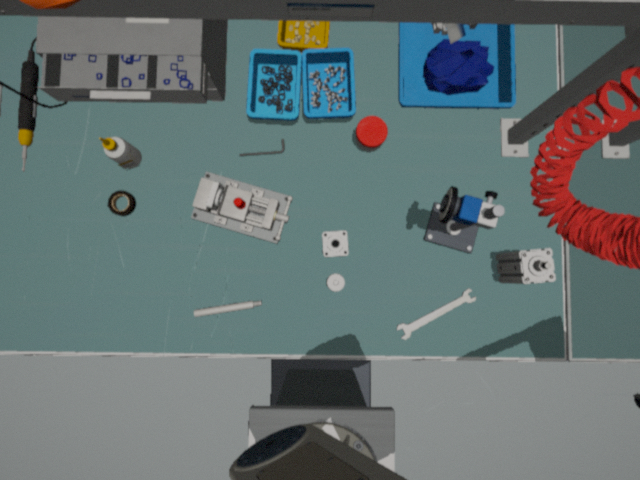

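The side view shows the inspection stand (column ~(357,260)) in front of the vice (knob ~(358,225)). The top view shows the vice knob at (239,202) with the fixed jaw to its left and the screw bar on its right. The camera ring is at (448,206), the blue body at (472,208) and the base plate at (453,228). The other cap is at (335,243), the piston at (336,283) and the rod at (227,308).

```bash
cat > m.py <<'E'
from h import *
def report(D):
    P,img=D['P'],D['img'];hsv=cv2.cvtColor(img,cv2.COLOR_BGR2HSV)
    H,S,V=cv2.split(hsv);z=P[...,2];ok=D['z']>0
    def st(n,m):
        q=P[m&ok]
        if len(q): print(n,len(q),'med',np.median(q,0).round(1),'lo',np.percentile(q,3,axis=0).round(1),'hi',np.percentile(q,97,axis=0).round(1))
    box=np.zeros(z.shape,bool)
    yy,xx=np.mgrid[:480,:640]
    b=lambda u0,v0,u1,v1:(xx>=u0)&(xx<=u1)&(yy>=v0)&(yy<=v1)
    st('knob',b(225,190,252,215)&((H<8)|(H>172))&(S>150)&(z>50))
    blue=b(430,180,510,235)&(abs(H-108)<15)&(S>120)
    st('blue',blue)
    st('camstuff>100',b(430,180,515,240)&(z>100))
    st('ring',b(430,180,459,225)&(z>100))
    st('base',b(420,195,480,255)&(z>5)&(z<25))
    vb=b(190,165,295,245)
    for lo,hi in((5,40),(40,60),(60,80),(80,103)):
        m=vb&(z>lo)&(z<hi)&ok; st(f'vice{lo}-{hi}',m)
        if m.sum()>20:
            print(cv2.minAreaRect(P[m][:,:2].astype(np.float32)))
D=np.load('top0.npz');report(D)
c=cv2.resize(D['img'][165:250,185:300],None,fx=6,fy=6,interpolation=cv2.INTER_CUBIC);cv2.imwrite('pics/vicecrop.png',c)
E
python3 m.py
```

```text
knob 76 med [583.6 173.6 107. ] lo [576.2 167.2  85.1] hi [591.5 183.  110.6]
blue 53 med [ 543.9 -239.3  224.8] lo [ 534.1 -259.1  204.1] hi [ 577.2 -232.1  234.6]
camstuff>100 1825 med [ 554.9 -254.3  234.2] lo [ 531.1 -296.4  200.7] hi [ 589.8 -208.3  277. ]
ring 596 med [ 561.1 -217.7  231.1] lo [ 538.3 -235.7  200.3] hi [ 594.2 -207.   248.3]
base 1330 med [ 533.7 -273.2   12.1] lo [ 499.1 -334.     6. ] hi [ 596.3 -228.8   18.5]
vice5-40 2092 med [567.3 170.6  18.2] lo [516.8  89.8   5.5] hi [658.4 283.9  34.1]
((594.1922607421875, 183.66734313964844), (181.1953582763672, 235.84811401367188), 0.9581397175788879)
vice40-60 660 med [571.3 139.3  55.2] lo [524.8  77.3  40.5] hi [607.6 241.3  59.7]
((590.677001953125, 168.87379455566406), (195.4053955078125, 98.34203338623047), 68.90892028808594)
vice60-80 1603 med [587.3 195.9  69. ] lo [547.1 100.3  60.8] hi [630.3 268.9  73.5]
((584.5264892578125, 174.738037109375), (200.45037841796875, 94.33940887451172), 73.96327209472656)
vice80-103 278 med [597.5 227.   96. ] lo [575.4 168.8  81.4] hi [625.3 240.4 100.7]
((593.6427001953125, 201.79547119140625), (72.596923828125, 55.52891159057617), 74.92119598388672)
```

View pics/vicecrop.png

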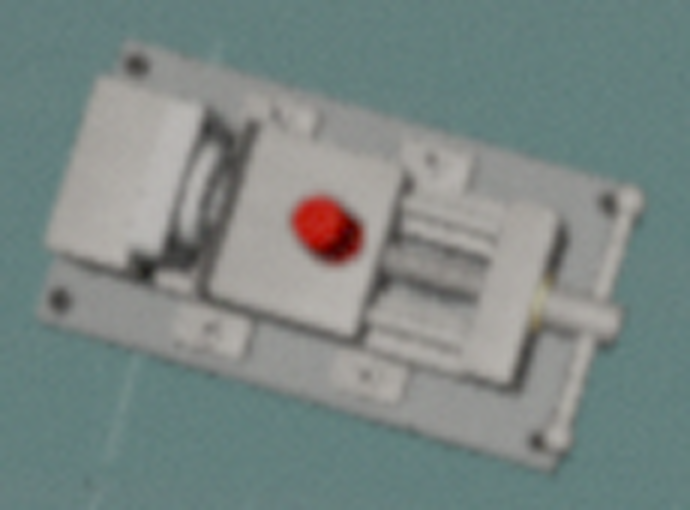

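The crop shows the vice with the fixed jaw on the left, the cap between the jaws at ~(200,190), the red knob at ~(325,228) and the screw on the right. The vice is turned about 15°. Next I'll refine the vice and lens positions from the depth data and check the path for obstacles.

```bash
cat >> h.py <<'E'
def plan(pos,yaw=None,s=None):
    s=s or r.sense();M=R.from_euler('xyz',s['tcp_rot']).as_matrix()
    d=M.T@(np.array(pos)-s['eef_pos'])/10
    print('at',s['eef_pos'].round(1),'yaw',round(s['tcp_rot'][2],4),'tool delta cm',d.round(2),'dist',np.linalg.norm(d).round(1))
    if yaw is not None:
        y=(s['tcp_rot'][2]-yaw+np.pi)%(2*np.pi)-np.pi; print('tool yaw',round(y,4))
E
python3 - <<'E'
from h import *
D=np.load('top0.npz');P,img,zz=D['P'],D['img'],D['z'];z=P[...,2];ok=zz>0
yy,xx=np.mgrid[:480,:640]
b=lambda u0,v0,u1,v1:(xx>=u0)&(xx<=u1)&(yy>=v0)&(yy<=v1)&ok
# jaw tops + screw end plate
m=b(190,165,295,245)&(z>66)&(z<74)
m=cv2.morphologyEx(m.astype(np.uint8),cv2.MORPH_OPEN,np.ones((3,3)))
n,l,stt,c=cv2.connectedComponentsWithStats(m)
for i in range(1,n):
    if stt[i,4]>40:
        q=P[l==i];print('jawtop',stt[i,4],q.mean(0).round(1),cv2.minAreaRect(q[:,:2].astype(np.float32)))
q=P[b(185,165,228,245)&(z>90)&(z<102)];print('cap',len(q),q.mean(0).round(1),cv2.minAreaRect(q[:,:2].astype(np.float32)))
# camera slices
for lo,hi in((190,205),(205,220),(220,235),(235,250),(250,285)):
    m=b(425,175,520,245)&(z>lo)&(z<hi)
    q=P[m]
    if len(q)>10:print('cam',lo,len(q),q.mean(0).round(1),cv2.minAreaRect(q[:,:2].astype(np.float32)))
m=b(420,195,485,255)&(z>8)&(z<17);print('base',cv2.minAreaRect(P[m][:,:2].astype(np.float32)),m.sum())
# obstacles along line
a,e=np.array([259,-569.]),np.array([585,195.]);Q=P[ok&(z>180)];t=np.clip((Q[:,:2]-a)@(e-a)/((e-a)@(e-a)),0,1)
d=np.linalg.norm(Q[:,:2]-a-t[:,None]*(e-a),axis=1)
for lo in np.arange(0,1,.1):
    k=(t>=lo)&(t<lo+.1)&(d<130)
    if k.any():print('obst',lo.round(1),Q[k].mean(0).round(0),Q[k][:,2].max(),d[k].min().round(0),k.sum())
plan([585,195,420],np.radians(75))
E
```

```text
jawtop 367 [606.6 256.9  69.7] ((606.5701904296875, 257.0989990234375), (33.32147216796875, 66.0070571899414), 82.5942153930664)
jawtop 689 [587.7 191.1  69.7] ((588.2264404296875, 189.4003448486328), (59.02819061279297, 64.21195220947266), 74.48068237304688)
cap 185 [601.  230.1  97. ] ((600.788330078125, 228.31735229492188), (17.661773681640625, 55.52891159057617), 74.92119598388672)
cam 190 57 [ 546.5 -238.7  200.7] ((542.4657592773438, -244.06048583984375), (102.80950927734375, 49.1856689453125), 48.285491943359375)
cam 205 185 [ 558.1 -250.2  214.5] ((563.3761596679688, -255.62181091308594), (97.48805236816406, 66.43705749511719), 83.89929962158203)
cam 220 697 [ 557.  -256.3  229.5] ((563.5897827148438, -255.52969360351562), (97.72928619384766, 65.5464859008789), 83.62910461425781)
cam 235 673 [ 560.  -243.6  239.4] ((557.6602783203125, -256.2823486328125), (87.52889251708984, 55.89982223510742), 75.47782135009766)
cam 250 185 [ 549.  -281.6  271.2] ((556.7058715820312, -254.94248962402344), (83.11563873291016, 19.09769630432129), 76.31134033203125)
base ((548.5999755859375, -285.96722412109375), (110.79352569580078, 89.71083068847656), 74.04060363769531) 1170
obst 0.0 [ 241. -518.  258.] 292.42490880350215 26.0 74
obst 0.4 [ 539. -243.  216.] 236.76974995903834 129.0 29
obst 0.5 [ 544. -215.  225.] 243.64684801424187 113.0 149
at [ 259.2 -568.5  404. ] yaw 0.4278 tool delta cm [ 61.32 -55.95  -1.53] dist 83.0
tool yaw -0.8812
```

Stand axis is about (0.276, 0.961) and the vice y axis about (0.267, 0.964), so they are nearly parallel. The lens should be near (571,-209,214). I'll move above the vice.

>>> apply_moves --deltas '[{"claw": -1,"delta_pos": [0,0,-6],"yaw": 0},{"claw": -1,"delta_pos": [3.8,-3.5,-1],"yaw": 0},{"claw": -1,"delta_pos": [3.8,-3.5,0],"yaw": 0},{"claw": -1,"delta_pos": [3.8,-3.5,0],"yaw": 0},{"claw": -1,"delta_pos": [3.8,-3.5,0],"yaw": 0},{"claw": -1,"delta_pos": [3.8,-3.5,0],"yaw": 0},{"claw": -1,"delta_pos": [3.8,-3.5,0],"yaw": 0},{"claw": -1,"delta_pos": [3.8,-3.5,0],"yaw": 0}]'

```text
clock: 1.1
eef_pos: [399.9, -233.8, 474.5]
tcp_rot: [-3.141, 0.0, 0.428]
contact_force: [0.2, -0.2, 0.9]
opening: 1.008
grasp_force: 0.0
```

>>> apply_moves --deltas '[{"claw": -1,"delta_pos": [3.8,-3.5,0],"yaw": 0},{"claw": -1,"delta_pos": [3.8,-3.5,0],"yaw": 0},{"claw": -1,"delta_pos": [3.8,-3.5,0],"yaw": 0},{"claw": -1,"delta_pos": [3.8,-3.5,0],"yaw": 0},{"claw": -1,"delta_pos": [3.8,-3.5,0],"yaw": 0},{"claw": -1,"delta_pos": [3.8,-3.5,0],"yaw": 0},{"claw": -1,"delta_pos": [3.8,-3.5,0],"yaw": 0},{"claw": -1,"delta_pos": [3.8,-3.5,1],"yaw": 0}]'

```text
clock: 2.1
eef_pos: [560.7, 147.2, 465.0]
tcp_rot: [3.141, -0.001, 0.428]
contact_force: [1.1, -0.6, 0.1]
opening: 1.002
grasp_force: 0.0
```

>>> apply_moves --deltas '[{"claw": -1,"delta_pos": [0,0,2],"yaw": -0.177},{"claw": -1,"delta_pos": [0,0,2],"yaw": -0.177},{"claw": -1,"delta_pos": [0,0,1],"yaw": -0.177},{"claw": -1,"delta_pos": [0,0,1],"yaw": -0.177},{"claw": -1,"delta_pos": [0,0,0],"yaw": -0.177},{"claw": -1,"delta_pos": [0,0,0],"yaw": 0}]'

```text
clock: 2.85
eef_pos: [560.0, 145.5, 404.3]
tcp_rot: [-3.141, 0.0, 1.312]
contact_force: [-0.3, -0.1, 0.3]
opening: 1.0
grasp_force: 0.0
```

Run:
```python
from h import *
print(r.sense()['clock'],r.sense()['qpos'].round(2),r.sense()['contact_force'].round(2));plan([585,195,420],np.radians(74.5))
f=cam('wrist');cv2.imwrite('pics/w1.png',f['img']);print(f['W'].round(2).tolist(),f['fx'],f['cx'],f['cy'],[k for k in f])
np.savez('w1.npz',img=f['img'],P=cloud(f),z=f['z_map'])
```

```text
2.85 [0.25 0.28 1.74 0.   1.13 0.51] [-0.3  -0.1   0.25]
at [560.  145.5 404.3] yaw 1.3116 tool delta cm [ 5.43  1.15 -1.58] dist 5.8
tool yaw 0.0113
[[0.97, 0.25, 0.08, 579.13], [-0.26, 0.92, 0.28, 215.13], [-0.0, -0.29, 0.96, 373.75], [0.0, 0.0, 0.0, 1.0]] 406.33611869906656 314.4429026385988 246.44881501404353 ['img', 'z_map', 'fx', 'fy', 'cx', 'cy', 'T_tool_cam', 'W']
```

View pics/w1.png

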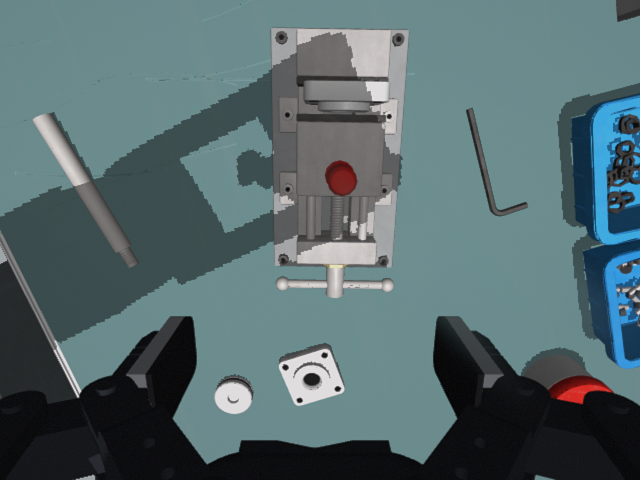

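The wrist view shows the vice upright in the frame: knob top at ~(341,178), cap at ~(345,95) with the boss facing down towards the knob, and the fixed jaw at the top. The fingers are over the other cap at (312,375).

```bash
cat > mv.py <<'E'
from h import *
def vice(f):
    P=cloud(f);img=f['img'];z=P[...,2];ok=f['z_map']>0
    H,S,V=cv2.split(cv2.cvtColor(img,cv2.COLOR_BGR2HSV))
    near=(abs(P[...,0]-593)<90)&(abs(P[...,1]-200)<110)&ok
    red=near&((H<8)|(H>172))&(S>130)
    k=P[red&(z>103)];(c,rad)=cv2.minEnclosingCircle(k[:,:2].astype(np.float32))
    print('knob top',k.mean(0).round(1),'circ',np.round(c,1),round(rad,1),len(k))
    cap=near&(z>92)&(z<104)&~red&(P[...,1]>195)
    rc=cv2.minAreaRect(P[cap][:,:2].astype(np.float32));print('cap top',P[cap].mean(0).round(1),np.round(rc[0],1),np.round(rc[1],1),round(rc[2],2),cap.sum())
    for nm,lo,hi in(('jaw',66,74),('guide',1,20)):
        m=near&(z>lo)&(z<hi)&~red
        m=cv2.morphologyEx(m.astype(np.uint8),cv2.MORPH_OPEN,np.ones((5,5)))
        n,l,s,_=cv2.connectedComponentsWithStats(m)
        for i in range(1,n):
            if s[i,4]>400:
                q=P[l==i];rc=cv2.minAreaRect(q[:,:2].astype(np.float32));print(nm,s[i,4],q[:,2].mean().round(1),np.round(rc[0],1),np.round(rc[1],1),round(rc[2],2))
if __name__=='__main__':
    f=cam('wrist');vice(f)
E
python3 mv.py
```

```text
knob top [590.8 172.3 126.3] circ [604.6 157.7] 34.8 721
cap top [603.7 229.1  97.6] [603.8 228.9] [12.6 55.1] 74.69 1778
jaw 4786 69.9 [608.9 252.5] [34.9 64.1] 75.25
jaw 6151 70.0 [590.9 188.2] [59.  63.8] 74.21
guide 4623 16.4 [543.6 198.6] [202.8  29.9] 74.4
guide 2069 16.1 [649.  212.6] [115.8  22.7] 76.44
guide 1190 16.5 [623.1 122.8] [72.3 28.1] 70.47
```

```bash
sed -i 's/red&(z>103)\]/red\&(z>104)\&(z<111)]/' mv.py
python3 - <<'E'
from h import *;from mv import vice
f=cam('wrist');vice(f)
img=f['img'];H,S,V=cv2.split(cv2.cvtColor(img,cv2.COLOR_BGR2HSV));m=(((H<8)|(H>172))&(S>130)).astype(np.uint8);m[:,450:]=0;m[:120]=0;m[250:]=0
n,l,s,c=cv2.connectedComponentsWithStats(m);print(s[1:],c[1:])
plan([588.8,174.9,330],1.3003)
E
```

```text
knob top [586.9 176.3 107.8] circ [587.  175.8] 9.5 640
cap top [603.7 229.1  97.6] [603.9 229. ] [12.5 55.1] 74.39 1770
jaw 4783 69.9 [609.1 252.8] [35.  64.1] 75.46
jaw 6163 70.0 [590.9 188. ] [59.3 63.8] 74.1
guide 5380 14.8 [537.9 194.8] [214.7  38.6] 74.67
guide 2245 15.8 [650.5 202.9] [135.9  26.9] 74.13
guide 1106 15.9 [621.4 113.8] [48.2 32.3] 88.22
[[325 161  31  35 811]] [[339.92355117 177.65351418]]
at [560.1 145.5 404.7] yaw 1.3092 tool delta cm [3.58 2.01 7.47] dist 8.5
tool yaw 0.0089
```

>>> apply_moves --deltas '[{"claw": -1,"delta_pos": [1.82,0.96,3],"yaw": 0.009},{"claw": -1,"delta_pos": [1.8,0.96,3],"yaw": 0},{"claw": -1,"delta_pos": [0,0,3],"yaw": 0},{"claw": -1,"delta_pos": [0,0,2.5],"yaw": 0},{"claw": -1,"delta_pos": [0,0,2],"yaw": 0},{"claw": -1,"delta_pos": [0,0,1.5],"yaw": 0},{"claw": -1,"delta_pos": [0,0,0.45],"yaw": 0},{"claw": -1,"delta_pos": [0,0,0],"yaw": 0}]'

```text
clock: 4.0
eef_pos: [588.2, 175.5, 250.4]
tcp_rot: [3.141, -0.0, 1.304]
contact_force: [0.1, -0.3, 0.2]
opening: 0.998
grasp_force: 0.0
```

Run:
```python
from h import *
print(r.sense()['contact_force'].round(2));plan([588,175.5,250],1.3003)
```

```text
[ 0.1  -0.27  0.24]
at [588.2 175.5 250.4] yaw 1.3035 tool delta cm [-0.01 -0.02  0.04] dist 0.0
tool yaw 0.0032
```

Close on the knob gently.

>>> apply_moves --deltas '[{"claw": 1,"delta_pos": [0,0,0],"yaw": 0},{"claw": 1,"delta_pos": [0,0,0],"yaw": 0},{"claw": 1,"delta_pos": [0,0,0],"yaw": 0},{"claw": 1,"delta_pos": [0,0,0],"yaw": 0},{"claw": 1,"delta_pos": [0,0,0],"yaw": 0},{"claw": 1,"delta_pos": [0,0,0],"yaw": 0},{"claw": 1,"delta_pos": [0,0,0],"yaw": 0},{"claw": 1,"delta_pos": [0,0,0],"yaw": 0}]' --grip_force 30

```text
clock: 5.0
eef_pos: [587.1, 175.8, 250.6]
tcp_rot: [-3.139, 0.0, 1.303]
contact_force: [-6.2, 1.3, 8.6]
opening: 0.224
grasp_force: 29.6
```

>>> apply_moves --deltas '[{"claw": 1,"delta_pos": [-0.2,-0.1,0],"yaw": 0},{"claw": 1,"delta_pos": [-0.4,0,0],"yaw": 0},{"claw": 1,"delta_pos": [-0.5,0,0],"yaw": 0},{"claw": 1,"delta_pos": [-0.5,0,0],"yaw": 0},{"claw": 1,"delta_pos": [-0.5,0,0],"yaw": 0},{"claw": 1,"delta_pos": [-0.4,0,0],"yaw": 0},{"claw": 1,"delta_pos": [0,0,0],"yaw": 0},{"claw": 1,"delta_pos": [0,0,0],"yaw": 0}]'

```text
clock: 6.0
eef_pos: [580.1, 151.8, 250.6]
tcp_rot: [-3.14, -0.0, 1.303]
contact_force: [-4.2, 1.1, 6.1]
opening: 0.222
grasp_force: 29.6
```

>>> apply_moves --deltas '[{"claw": -1,"delta_pos": [0,0,0],"yaw": 0},{"claw": -1,"delta_pos": [0,0,0],"yaw": 0},{"claw": -1,"delta_pos": [0,0,0],"yaw": 0},{"claw": -1,"delta_pos": [0,0,0],"yaw": 0},{"claw": -1,"delta_pos": [0,0,0],"yaw": 0},{"claw": -1,"delta_pos": [0,0,-2],"yaw": 0},{"claw": -1,"delta_pos": [0,0,-5],"yaw": 0},{"claw": -1,"delta_pos": [0,0,-5],"yaw": 0}]'

```text
clock: 7.0
eef_pos: [580.3, 151.6, 371.2]
tcp_rot: [-3.141, 0.001, 1.304]
contact_force: [1.4, 0.1, 0.5]
opening: 0.998
grasp_force: 0.0
```

>>> apply_moves --deltas '[{"claw": -1,"delta_pos": [-1,0,-3],"yaw": 0},{"claw": -1,"delta_pos": [0,0,0],"yaw": 0}]'

```text
clock: 7.25
eef_pos: [578.4, 141.7, 402.9]
tcp_rot: [3.137, -0.002, 1.303]
contact_force: [-0.4, 0.7, -0.6]
opening: 0.999
grasp_force: 0.0
```

Run:
```python
from h import *;from mv import vice
print(r.sense()['clock'],r.sense()['opening'])
f=cam('wrist');cv2.imwrite('pics/w2.png',f['img']);vice(f)
plan([603.8,229,300],1.3003)
```

```text
7.25 0.9989268003241041
knob top [580.4 152.4 107.8] circ [580.3 151.8] 9.6 606
cap top [603.8 229.1  97.6] [603.8 228.9] [12.5 55.6] 74.61 1769
jaw 4828 69.9 [608.8 252.8] [34.6 64.1] 75.65
jaw 5768 70.0 [583.8 164.1] [59.3 64.2] 74.46
guide 2621 16.4 [554.6 235.5] [127.   26.1] 75.34
guide 1672 16.3 [656.7 233.3] [74.2 28.6] 74.49
guide 992 17.9 [595.2 205.3] [28.5 23.4] 75.0
guide 1086 15.7 [637.4 171.5] [49.4 27.1] 85.13
guide 1571 14.4 [522.  133.4] [86.9 35.1] 86.45
guide 1186 16.4 [620.3 119. ] [63.6 26.4] 74.37
at [577.9 141.8 401. ] yaw 1.3034 tool delta cm [ 9.08  0.17 10.11] dist 13.6
tool yaw 0.0031
```

View pics/w2.png

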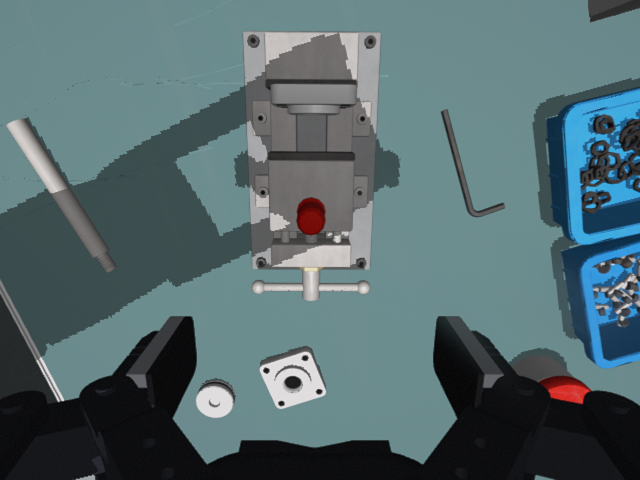

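The jaw is open about 25 mm: the knob moved to (580.3,151.8) and the cap still stands at (603.8,229). I'll descend on the cap.

>>> apply_moves --deltas '[{"claw": -1,"delta_pos": [3,0.17,1],"yaw": 0.003},{"claw": -1,"delta_pos": [3,0,2],"yaw": 0},{"claw": -1,"delta_pos": [3.08,0,3],"yaw": 0},{"claw": -1,"delta_pos": [0,0,3],"yaw": 0},{"claw": -1,"delta_pos": [0,0,3],"yaw": 0},{"claw": -1,"delta_pos": [0,0,2],"yaw": 0},{"claw": -1,"delta_pos": [0,0,1],"yaw": 0},{"claw": -1,"delta_pos": [0,0,0.9],"yaw": 0}]'

```text
clock: 8.3
eef_pos: [603.9, 229.1, 240.9]
tcp_rot: [3.141, -0.0, 1.301]
contact_force: [-0.1, 0.3, -0.0]
opening: 1.002
grasp_force: 0.0
```

>>> apply_moves --deltas '[{"claw": -1,"delta_pos": [0,0,0],"yaw": 0}]'

```text
clock: 8.43
eef_pos: [603.7, 229.0, 241.1]
tcp_rot: [-3.141, 0.0, 1.301]
contact_force: [-0.1, -0.5, -1.0]
opening: 0.998
grasp_force: 0.0
```

Run:
```python
from h import *
print(r.sense()['contact_force'].round(2));plan([603.8,229,242],1.3003)
```

```text
[-0.12 -0.46 -0.96]
at [603.7 229.  241.1] yaw 1.3007 tool delta cm [ 0.    0.01 -0.09] dist 0.1
tool yaw 0.0004
```

>>> apply_moves --deltas '[{"claw": 1,"delta_pos": [0,0,-0.1],"yaw": 0},{"claw": 1,"delta_pos": [0,0,0],"yaw": 0},{"claw": 1,"delta_pos": [0,0,0],"yaw": 0},{"claw": 1,"delta_pos": [0,0,0],"yaw": 0},{"claw": 1,"delta_pos": [0,0,0],"yaw": 0},{"claw": 1,"delta_pos": [0,0,0],"yaw": 0}]' --grip_force 45

```text
clock: 9.18
eef_pos: [604.0, 229.2, 243.4]
tcp_rot: [3.14, -0.001, 1.301]
contact_force: [-1.8, -1.0, 5.8]
opening: 0.647
grasp_force: 47.4
```

>>> apply_moves --deltas '[{"claw": 1,"delta_pos": [-0.1,0,-0.5],"yaw": 0},{"claw": 1,"delta_pos": [-0.1,0,-1],"yaw": 0},{"claw": 1,"delta_pos": [-0.1,0,-2],"yaw": 0},{"claw": 1,"delta_pos": [0,0,-3],"yaw": 0},{"claw": 1,"delta_pos": [0,0,-3],"yaw": 0},{"claw": 1,"delta_pos": [0,0,-3],"yaw": 0},{"claw": 1,"delta_pos": [0,0,-2],"yaw": 0},{"claw": 1,"delta_pos": [0,0,0],"yaw": 0}]'

```text
clock: 10.18
eef_pos: [603.2, 226.3, 389.3]
tcp_rot: [3.139, -0.002, 1.301]
contact_force: [-0.0, -0.1, -1.6]
opening: 0.644
grasp_force: 47.9
```

Run:
```python
from h import *
s=r.sense();print(s['clock'],s['eef_pos'],s['contact_force'].round(2),s['opening'],s['grasp_force'])
f=cam('wrist');cv2.imwrite('pics/w3.png',f['img'])
P=cloud(f);x=P[...,0];y=P[...,1];z=P[...,2];ok=f['z_map']>0
# camera seen?
m=ok&(y<-150)&(z>100);print('cam pts',m.sum())
c=np.array([604,229]);u=np.array([.267,.964]);n=np.array([.964,-.267])
a=(P[...,:2]-s['eef_pos'][:2])@n;b=(P[...,:2]-s['eef_pos'][:2])@u
m=ok&(abs(a)<27)&(abs(b)<20)&(z>s['eef_pos'][2]-150)&(z<s['eef_pos'][2]-135)
q=P[m];print('cap',m.sum(),q.mean(0).round(1),cv2.minAreaRect(q[:,:2].astype(np.float32)))
```

```text
10.175 [603.18195322 226.25853236 389.34789156] [-0.   -0.1  -1.55] 0.6440192526785371 47.87217557430267
cam pts 0
cap 6995 [601.4 228.4 243.8] ((602.9920654296875, 225.536865234375), (22.922618865966797, 53.953826904296875), 74.61663055419922)
```

View pics/w3.png

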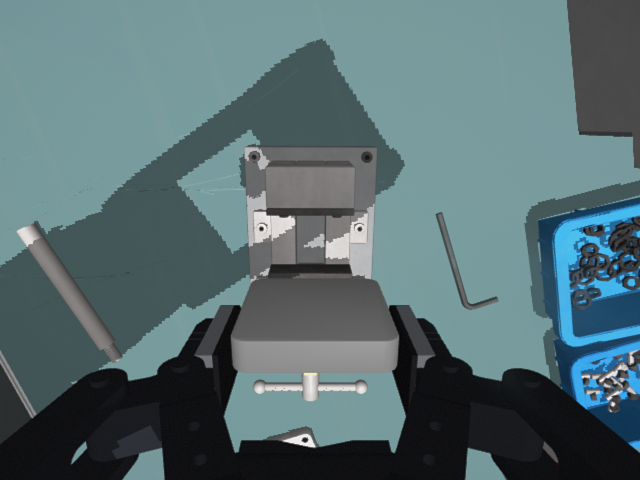

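The cap hangs square between the pads (top ~(315,310), back face ~(315,355)). Now I'll refine the ring pose from the first top and side clouds, and check the cap's tilt.

Run:
```python
from h import *
o=np.array([548.6,-286.0]);
for n in('top0','side0'):
    D=np.load(n+'.npz');P=D['P'].reshape(-1,3)
    k=(D['z'].ravel()>0)&(abs(P[:,0]-565)<60)&(P[:,1]>-330)&(P[:,1]<-180)&(P[:,2]>130);Q=P[k]
    for ang in(74.,):
        u=np.array([np.cos(np.radians(ang)),np.sin(np.radians(ang))]);w=np.array([-u[1],u[0]])
        f=(Q[:,:2]-o)@u;l=(Q[:,:2]-o)@w
        for a in range(20,100,8):
            m=(f>=a)&(f<a+8)
            if m.sum()>5:print(n,a,m.sum(),'lat',np.percentile(l[m],[1,99]).round(1),'z',np.percentile(Q[m,2],[1,99]).round(1))
    if n=='top0':
        m=(Q[:,2]>262);print('column top',Q[m].mean(0).round(1),m.sum())
f=cam('wrist');s=r.sense();P=cloud(f);M=R.from_euler('xyz',s['tcp_rot']).as_matrix();L=(P-s['eef_pos'])@M
ok=f['z_map']>0
N=np.array
# top edge and back face in tool coords
m=ok&(abs(L[...,1])<22)&(abs(L[...,0])<15)&(L[...,2]>135)&(L[...,2]<205)
q=L[m];print(m.sum(),q.min(0).round(1),q.max(0).round(1))
back=q[q[:,2]>152];A=np.c_[back[:,1:],np.ones(len(back))];print('back x=a*y+b*z+c',np.linalg.lstsq(A,back[:,0],rcond=None)[0].round(3),len(back),np.percentile(back[:,2],[1,99]).round(1))
top=q[q[:,2]<148];A=np.c_[top[:,:2],np.ones(len(top))];print('top z=a*x+b*y+c',np.linalg.lstsq(A,top[:,2],rcond=None)[0].round(3),len(top),np.percentile(top[:,0],[1,99]).round(1))
```

```text
top0 20 135 lat [-21.6  21.7] z [199.8 239.5]
top0 28 132 lat [-21.3  21.7] z [202.5 240.1]
top0 36 133 lat [-21.2  21.6] z [200.  239.8]
top0 44 174 lat [-21.3  21.5] z [198.9 239.9]
top0 52 77 lat [-17.  18.] z [216.6 235.5]
top0 60 90 lat [-29.3  33.3] z [216.4 250.3]
top0 68 282 lat [-30.9  32.6] z [196.5 250.3]
top0 76 91 lat [-14.4  16.7] z [199.1 233.1]
column top [ 548.7 -284.6  275. ] 149
side0 20 111 lat [-24.2  19.2] z [209.2 239.7]
side0 28 71 lat [-24.2  19.1] z [207.5 239.5]
side0 36 69 lat [-24.1  18.8] z [204.5 239.7]
side0 44 55 lat [-24.1  18.9] z [200.  239.4]
side0 52 7 lat [-10.7  -2.8] z [234.  235.7]
side0 60 547 lat [-34.6  30.3] z [195.1 250. ]
side0 68 81 lat [-35.3  26.5] z [199.2 250.7]
11774 [ -6.2 -22.  142.4] [  7.6  22.  200.8]
back x=a*y+b*z+c [-3.000e-03 -1.000e-03  6.655e+00] 5906 [152.3 199.3]
top z=a*x+b*y+c [ 8.80000e-02 -1.00000e-03  1.44459e+02] 5109 [-5.2  7. ]
```

Run:
```python
from h import *
plan([603.6,-94.4,389],1.292)
```

```text
at [602.5 226.  386.6] yaw 1.3008 tool delta cm [-30.85   8.65  -0.23] dist 32.0
tool yaw 0.0088
```

>>> apply_moves --deltas '[{"claw": 1,"delta_pos": [-1.8,0.5,-0.2],"yaw": 0},{"claw": 1,"delta_pos": [-3.6,1.0,0],"yaw": 0},{"claw": 1,"delta_pos": [-4.6,1.3,0],"yaw": 0},{"claw": 1,"delta_pos": [-4.6,1.3,0],"yaw": 0},{"claw": 1,"delta_pos": [-4.6,1.3,0],"yaw": 0},{"claw": 1,"delta_pos": [-4.0,1.1,0],"yaw": 0},{"claw": 1,"delta_pos": [-3.0,0.85,0],"yaw": 0},{"claw": 1,"delta_pos": [-2,0.55,0],"yaw": 0.009}]'

```text
clock: 11.28
eef_pos: [603.1, -68.9, 388.3]
tcp_rot: [-3.14, 0.001, 1.29]
contact_force: [0.9, 0.7, -2.0]
opening: 0.643
grasp_force: 47.9
```

>>> apply_moves --deltas '[{"claw": 1,"delta_pos": [-1.6,0.45,0],"yaw": 0},{"claw": 1,"delta_pos": [-1.05,0.3,0],"yaw": 0},{"claw": 1,"delta_pos": [0,0,0],"yaw": 0},{"claw": 1,"delta_pos": [0,0,0],"yaw": 0},{"claw": 1,"delta_pos": [0,0,0],"yaw": 0}]'

```text
clock: 11.9
eef_pos: [603.7, -93.5, 389.2]
tcp_rot: [-3.142, -0.0, 1.293]
contact_force: [-0.6, 0.6, -0.9]
opening: 0.648
grasp_force: 47.9
```

Run:
```python
from h import *
s=r.sense();print(s['clock'],s['contact_force'].round(2),s['opening'],s['grasp_force']);plan([603.6,-94.4,389],1.292)
f=cam('top');cv2.imwrite('pics/t4.png',f['img'])
P=cloud(f).reshape(-1,3);o=np.array([548.6,-286.]);u=np.array([.2756,.961]);w=np.array([-u[1],u[0]])
z=P[:,2];fw=(P[:,:2]-o)@u-80;l=(P[:,:2]-o)@w
m=(abs(l)<45)&(fw>-20)&(fw<0.5)&(z>180)&(z<255);print('ring',m.sum(),np.percentile(fw[m],99).round(1),np.percentile(l[m],[2,98]).round(1),z[m].max().round(1))
hsv=cv2.cvtColor(f['img'],cv2.COLOR_BGR2HSV).reshape(-1,3);red=((hsv[:,0]<8)|(hsv[:,0]>172))&(hsv[:,1]>150)
m=red&(abs(P[:,0]-580)<25)&(abs(P[:,1]-152)<35)&(z>104);print('knob',m.sum(),P[m].mean(0).round(1) if m.any() else '')
f=cam('wrist');s=r.sense();L=(cloud(f)-s['eef_pos'])@R.from_euler('xyz',s['tcp_rot']).as_matrix()
m=(f['z_map']>0)&(abs(L[...,1])<22)&(abs(L[...,0])<15)&(L[...,2]>135)&(L[...,2]<205);q=L[m];print('cap tool',q.min(0).round(1),q.max(0).round(1))
f=cam('side');cv2.imwrite('pics/s4.png',np.vstack([f['img'][150:330,240:480]]).repeat(3,0).repeat(3,1))
```

```text
11.9 [-0.59  0.62 -0.86] 0.6479730823606049 47.87197709083557
at [603.7 -93.5 389.2] yaw 1.2927 tool delta cm [-0.09  0.01  0.02] dist 0.1
tool yaw 0.0007
ring 125 0.3 [-10.4  33.1] 234.1
knob 56 [577.6 151.6 107.6]
cap tool [ -6.2 -22.  143.2] [  7.3  22.  202.1]
```

View pics/t4.png

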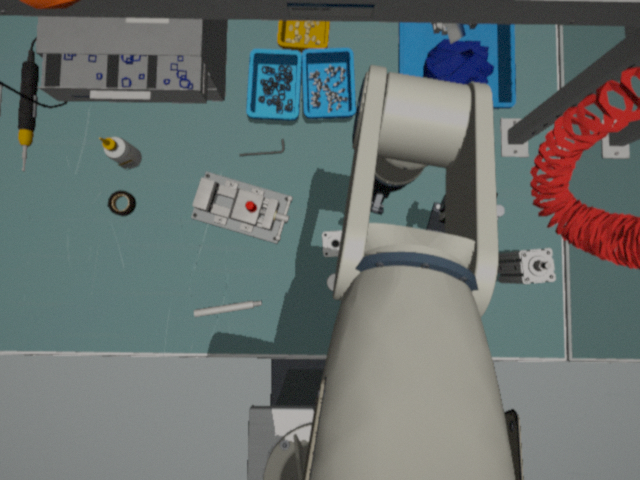

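View pics/s4.png

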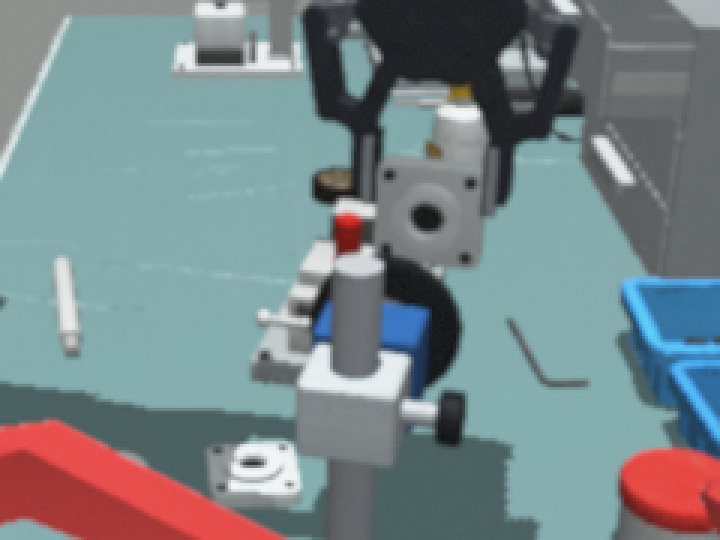

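The top view shows the jaw still open (knob at (251,206)) and the other parts unmoved. The side crop shows the cap upright at ~(428,213), boss towards the lens and held between the two pads. The pose is within 1 mm of the target and nothing is touching, so I'm handing in.

```bash
python3 -c "
from rig import r
print(r.sign_off())"
```

```text
the job is handed in; nothing more can be done
None
```

I pulled the jaw about 25 mm open with the cap still in the vice. The cap is now held still and upright about 12 cm in front of the lens, boss towards it and within about 1 mm of the target I measured. The job was handed in at about 12 s, and no verdict came back.

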